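# Put the worktop things back into their own beech rests

### The arm

A 7-joint arm with a two-finger parallel gripper is mounted at the origin on a cart in front of the work surface, level with it; the furniture and walls round the work are solid. World frame = base frame: x ahead of the robot, y to its left, z up, the work surface at z = 0. Lengths are in m, angles in rad, forces in N, time in s.
With the tool pointing down it reaches from about 0.4 to 0.9 m from the base axis. Payload 5.5 kg.
Tool frame: the origin (TCP) lies midway between the tips of the shut fingers; the grasp point (between the pads) lies 19 mm behind it; z points along the fingers, y is the direction in which the jaws open and shut (so a half turn about z gives the same grasp; the last joint's range is limited). The gripper opens to 85 mm and grips with 20 to 120 N. Pads are 22 mm wide; open, the fingers measure 114 mm over their backs; the gripper's body (76 mm by 85 mm) begins 54 mm behind the grasp point. The pads swing forward as they close: fully open they stand 13 mm farther back than shut.
Start: joints at [1.453, 0.501, -0.427, 1.55, 0.221, 1.138, -0.21], TCP at [0.242, -0.603, 0.231] pointing down, gripper open.
Joint ranges: [-2.88, 2.88], [-0.31, 2.03], [-1.54, 1.56], [0.2, 2.42], [-1.41, 4.55], [0.19, 2.02], [-2.57, 2.57]. Speed limits (rad/s): [2.57, 2.57, 3.14, 3.14, 3.14, 3.14, 3.14].

### API

Orientations are given as a rotation vector (axis times angle).
In Python, from plant import env gives the robot as it stands.
- The arm moves only by the tool step_arm, never from a script. Its argument "steps" is one flat list of numbers, 7 for each row, row after row: the turn, a rotation vector about the world's x, y, z in degrees, then the shift along the world's x, y, z in m, then the finger opening in m, from 0 to 0.0854. In form: [wx, wy, wz, dx, dy, dz, claw, wx, wy, wz, dx, dy, dz, claw, ...]. A call has 1 to 12 rows; each row shifts and turns the commanded pose from where the row before left it; what a row does not reach is not made up. A row lasts 1/8 s, in which the tool goes at most 62.5 mm and 10.7 degrees, less where a joint would pass 70% of its speed; a pose out of reach is approached as far as the arm can. A call is refused whole if a number of a shift passes 0.0625 or a number of a turn 10.7, either way. A call with a gripper value outside its range is refused whole. The fingers move at their own pace and stop on an object; "squeeze" is the grip in N (left out, the last holds). Time passes only in rows, so rows that do not move let the fingers close. It gives the time, the measured TCP pose, the force and the opening at its end, in the units of the state.
- env.get_obs(): the state, without advancing time (a new reading comes with each control period).
- env.read_camera(name): name is "scene" or "top" or "wrist"; returns (picture, depth): 384x512x3 uint8, red, green, blue; 384x512 float32, m along the optical axis (not along the pixel's ray), 0 where there is no reading.
- env.camera_model(name): a dict with "fov_y" (degrees; the focal length in pixels is half the picture's height over the tangent of half this angle, whatever the lens; pixels are square), "cx", "cy" (the principal point, pixels), "k1" (the pictures are not rectified: a ray, as slopes to the right and down, at radius r is drawn at 1 + k1 r^2 times it, then the intrinsics apply), "R" (3x3) and "t" (3): a world point X has camera coordinates R X + t. Camera axes: x right, y down, z forward; pixel columns grow to the right and rows downward; lengths in m; the calibration is good to about 2 mm. A picture is of the moment at which its call begins: read the wrist's pose just before it. camera_model takes no time and is no camera call; for the wrist camera it gives the pose at the moment of the call.
- env.finish_job(): hands the job in, once; it reports no verdict.
The state is a dict: "clock": time; "joints": joint angles; "qvel": joint speeds; "joint_torque": joint torques, N m; "tool_pos": TCP position; "orientation": TCP orientation; "contact_force": force on the tool from outside, world axes, zero at the start; "torque": the same for the moment, N m; "finger_gap": finger opening in m.
Only numpy, scipy, OpenCV 4.12 (cv2) and the standard library are available. Lean on these libraries where they do the work, as an engineer would, in place of code of your own. Each camera call takes 0.05 s, during which the arm holds its last target.

### The job

The worktop has been wiped: put the food tin, the spice jar, the peeler and the purple bag clip back, each in the beech rest whose shape and size fits it, the tin and jar upright and the peeler and clip lying flat with the same side up, down on the rest's floor and wholly inside its rim, and let go of them all. Leave the salt shaker and the jam jar at the back where they are.

Things in the scene. Friction and masses are not known exactly. Their poses are not given: they have to be found in the camera images.
- tin: Food tin, upright, round, straight-sided, 57 mm diameter, 72 mm high, 0.18 kg. Origin: centre of its underside, z up. Belongs in the larger round rest.
- spice_jar: Spice jar, upright, round, 41 mm diameter, 105 mm high, dark cap of 40 mm diameter from z = 84 mm up, 0.11 kg. Origin: centre of its underside, z up. Belongs in the smaller round rest.
- bag_clip: Purple plastic bag clip (like a long clothes peg) lying flat, 15 mm (its x) by 72 mm (its y), 12 mm high, 0.02 kg, solid. Origin: centre of its underside, z up. Grip across the 15 mm at its middle, fingertips 6 to 8 mm above its underside to stay above the rest's rim. Belongs in the short narrow rest, either way round.
- peeler: Peeler lying flat (0.07 rad off level), 170 mm (its x) by 25 mm (its y), 18 mm high, 0.08 kg. Black handle 25 mm wide, 17 mm high from x = -85 to +20 mm; blade end 14 mm wide, 6 mm high to x = +85. Origin: centre of underside, z up. Grip the handle near x = -20, fingertips 6 to 8 mm above its underside to stay above the rim. Belongs in the long narrow rest, either way round.
- rest_large_round: The larger round beech rest, a shallow dish fixed to the worktop: 87 mm outer diameter, recess 73 mm diameter, floor 4 mm and rim 9 mm above the worktop. Origin: centre of its underside, z up. A wall cupboard hangs 0.44 m above the worktop from 0.58 m ahead of the robot: carry low, and travel sideways near the worktop's front edge.
- rest_small_round: The smaller round beech rest, a shallow dish fixed to the worktop: 71 mm outer diameter, recess 57 mm diameter, floor 4 mm and rim 9 mm above the worktop. Origin: centre of its underside, z up.
- rest_short: The short narrow beech rest, a shallow tray fixed to the worktop: outside 43 mm (its x) by 100 mm (its y), recess 31 by 88 mm, floor 4 mm and rim 9 mm above the worktop. Origin: centre of its underside, z up.
- rest_long: The long narrow beech rest, a shallow tray fixed to the worktop: outside 198 mm (its x) by 53 mm (its y), recess 186 by 41 mm, floor 4 mm and rim 9 mm above the worktop. Origin: centre of its underside, z up.
- salt_shaker: Glass salt shaker with a grey top standing at the back behind the rests, 44 mm diameter, 90 mm high; not to be disturbed. Origin: centre of its underside.
- jam_jar: Jam jar with a yellow lid standing at the back behind the rests, 71 mm wide, 110 mm high; not to be disturbed. Origin: centre of its underside.

How it is judged:
At the end, for the whole second after the job is handed in: Tin in the larger round rest, jar in the smaller, peeler in the long, clip in the short: each within 12 mm of the rest's centre (peeler, clip: along each rest axis, turned under 0.2 and 0.4 rad), foot 2 to 7 mm above the rest's underside, tilted under 0.2 rad, at rest, released (horizontal distance between tin and rest_large_round below 0.012 m and z of tin in the frame of rest_large_round between 0.002 and 0.007 m and angle between each of tin, spice_jar, bag_clip, peeler's own z axis and vertical below 0.2 rad and linear speed of each of tin, spice_jar, bag_clip, peeler below 0.02 m/s and horizontal distance between spice_jar and rest_small_round below 0.012 m and z of spice_jar in the frame of rest_small_round between 0.002 and 0.007 m and x of bag_clip in the frame of rest_short between -0.012 and 0.012 m and y of bag_clip in the frame of rest_short between -0.012 and 0.012 m and angle between the y axis of bag_clip and the y axis of rest_short, either way round below 0.4 rad and z of bag_clip in the frame of rest_short between 0.002 and 0.007 m and x of peeler in the frame of rest_long between -0.012 and 0.012 m and y of peeler in the frame of rest_long between -0.012 and 0.012 m and angle between the x axis of peeler and the x axis of rest_long, either way round below 0.2 rad and z of peeler in the frame of rest_long between 0.002 and 0.007 m); the robot touches nothing.
It fails at once if the salt shaker or the jam jar is moved by more than 20 mm (distance of any of salt_shaker, jam_jar from where it was at the start of the episode above 0.02 m).
It also fails if it takes over 109 s, if anything falls off the work surface, if the arm or the gripper's body presses on something with over 40 N, if the wrist force passes 120 N, or if a joint passes its speed limit or range.

## Working session

There is one attempt and no reset: what is moved stays moved. The work goes in short steps, Python scripts to look and compute and a tool call to move; the robot and the scene stay as the last step left them, time stands still between calls to the robot, and variables do not carry over. Pictures are saved under pics/ and viewed, and the job is handed in when it is done.

Besides the shell and the picture viewer there is one more tool, called after "Call:" as a command line: name --argument value ..., lists and objects as JSON in quotes. step_arm: Moves the arm, as the interface text tells. Its arguments: {"type":"object","properties":{"steps":{"type":"array","items":{"type":"number"}},"squeeze":{"type":"number"}},"required":["steps"]}

```bash
mkdir -p pics; ls
cat > h.py <<'E'
import numpy as np, cv2
from plant import env
def snap(name,tag):
    m=env.camera_model(name); im,d=env.read_camera(name)
    cv2.imwrite(f'pics/{tag}.png',im[:,:,::-1]); np.savez(f'pics/{tag}.npz',im=im,d=d,**{k:np.array(v) for k,v in m.items()})
def load(tag): return dict(np.load(f'pics/{tag}.npz'))
def K(s):
    f=192/np.tan(np.radians(float(s['fov_y']))/2); return np.array([[f,0,float(s['cx'])],[0,f,float(s['cy'])],[0,0,1]])
def rays(s,px):
    px=np.asarray(px,float).reshape(-1,1,2)
    return cv2.undistortPoints(px,K(s),np.array([float(s['k1']),0,0,0]),None,None,None).reshape(-1,2) if 0 else und(s,px.reshape(-1,2))
def und(s,px):
    k=K(s); q=(px-[k[0,2],k[1,2]])/k[0,0]; p=q.copy()
    for _ in range(30): p=q/(1+float(s['k1'])*(p**2).sum(1,keepdims=True))
    return p
def onplane(s,px,z):
    p=rays(s,px); c=-s['R'].T@s['t']; w=np.c_[p,np.ones(len(p))]@s['R']
    return c+w*((z-c[2])/w[:,2])[:,None]
def proj(s,X):
    X=np.asarray(X,float).reshape(-1,3); c=X@s['R'].T+s['t']; p=c[:,:2]/c[:,2:]; p=p*(1+float(s['k1'])*(p**2).sum(1,keepdims=True)); k=K(s); return p*k[0,0]+[k[0,2],k[1,2]]
def cloud(s):
    H,W=s['d'].shape; u,v=np.meshgrid(np.arange(W),np.arange(H)); p=rays(s,np.c_[u.ravel(),v.ravel()])
    d=s['d'].ravel(); return ((np.c_[p,np.ones(len(p))]*d[:,None]-s['t'])@s['R']).reshape(H,W,3)
def st():
    o=env.get_obs(); print({k:np.round(o[k],4).tolist() for k in('clock','joints','tool_pos','orientation','contact_force','finger_gap')})
E
python3 - <<'E'
from h import *
st(); snap('top','t0'); snap('scene','s0')
for n in('top','scene'):
    s=load('t0' if n=='top' else 's0'); print(n,s['fov_y'],s['k1'],-s['R'].T@s['t']); print(s['R'].round(3))
E
```

```text
pics
{'clock': 0.0, 'joints': [1.4532, 0.5019, -0.4267, 1.5514, 0.2208, 1.1383, -0.2103], 'tool_pos': [0.2412, -0.6028, 0.2302], 'orientation': [-3.0829, -0.5942, 0.0005], 'contact_force': [-1.1811, -0.8993, -0.4379], 'finger_gap': 0.0858}
top 42.047786167910985 0.03669123274130291 [ 0.40549318 -0.0578775   1.33109222]
[[-0.007 -1.     0.003]
 [-0.992  0.007 -0.123]
 [ 0.123 -0.004 -0.992]]
scene 57.48745261709992 -0.03832179750414521 [0.21507973 0.65695704 0.45723203]
[[-0.896 -0.443 -0.015]
 [-0.184  0.404 -0.896]
 [ 0.403 -0.8   -0.444]]
```

View pics/t0.png

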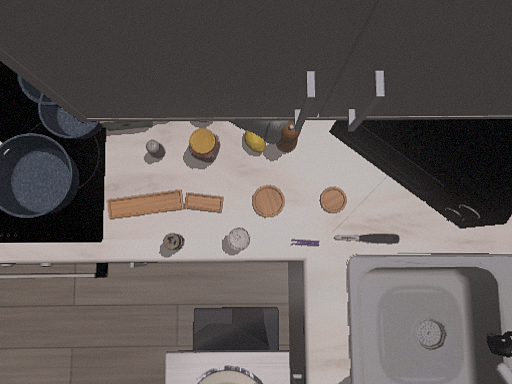

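View pics/s0.png

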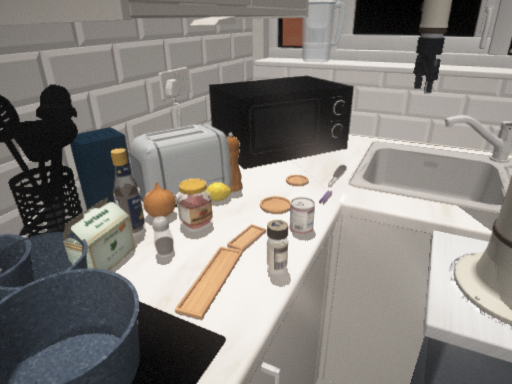

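The top view shows the jar at (173,242), the tin at (237,240), the clip at (305,242) and the peeler at (367,239). The rests are long (145,204), short (204,202), large round (268,201) and small round (333,200). The shaker is at (154,148) and the jam jar at (203,143).

Run:
```python
from h import *
s=load('t0'); im=s['im'][:,:,::-1]
a=im[185:255,100:260]; b=im[185:255,245:405]
o=np.vstack([cv2.resize(x,(800,350),interpolation=cv2.INTER_CUBIC)[:299] for x in(a,)]+[cv2.resize(b,(800,350),interpolation=cv2.INTER_CUBIC)[:300]])
a=cv2.resize(im[185:259,100:260],(800,370),interpolation=cv2.INTER_CUBIC);b=cv2.resize(im[185:259,245:405],(800,370),interpolation=cv2.INTER_CUBIC)
cv2.imwrite('pics/ca.png',a);cv2.imwrite('pics/cb.png',b)
```

```text
(no output)
```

View pics/ca.png

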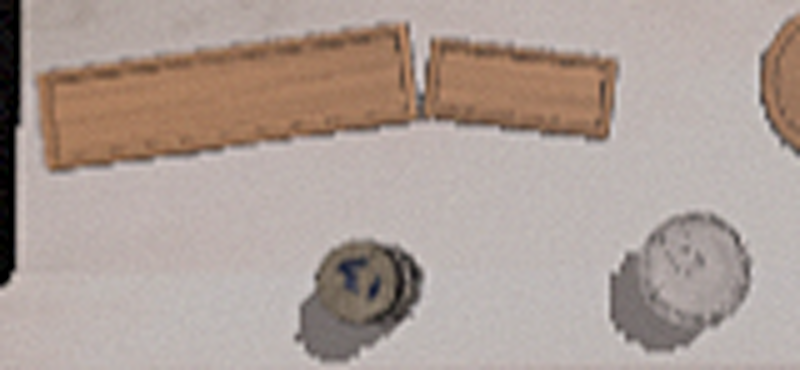

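View pics/cb.png

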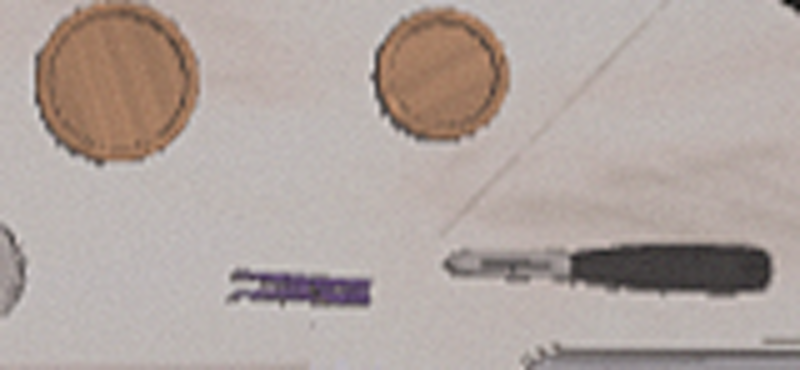

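```bash
cat > meas.py <<'E'
from h import *
def A(p,ox): p=np.asarray(p,float); return (p+.5)/5-.5+[ox,185]
def rect(s,mask_px,z):
    w=onplane(s,mask_px,z)[:,:2].astype(np.float32); return cv2.minAreaRect(w*1000)
if __name__=='__main__':
    s=load('t0'); hsv=cv2.cvtColor(s['im'],cv2.COLOR_RGB2HSV)
    m=((hsv[...,1]>70)&(hsv[...,0]<20)&(hsv[...,2]>60)).astype(np.uint8); m[:183]=0;m[222:]=0
    n,l,stt,c=cv2.connectedComponentsWithStats(m)
    for i in range(1,n):
        if stt[i,4]>80:
            v,u=np.nonzero(l==i); cx=onplane(s,np.c_[u,v],.009)[:,:2].mean(0)
            print(stt[i],cx.round(4),rect(s,np.c_[u,v],.009))
    print('longcorners',onplane(s,A([[38,73],[405,24],[417,118],[50,171]],100),.009).round(4))
    print('shortcorners',onplane(s,A([[433,38],[617,60],[607,138],[427,115]],100),.009).round(4))
    print('round',onplane(s,A([[117,80],[443,73]],245),.009).round(4))
    print('jar',onplane(s,A([[357,282]],100),.105).round(4),'tin',onplane(s,A([[696,268]],100),.072).round(4))
    print('clip',onplane(s,A([[230,270],[371,278],[371,306],[230,300]],245),.012).round(4))
    print('peel',onplane(s,A([[443,264],[772,268]],245),.008).round(4))
    C=cloud(s)
    for nm,(u0,u1,v0,v1),zr in(('jar',(160,190,225,255),(.09,.12)),('tin',(222,255,225,255),(.06,.085))):
        P=C[v0:v1,u0:u1].reshape(-1,3); P=P[(P[:,2]>zr[0])&(P[:,2]<zr[1])]; print(nm,len(P),P.mean(0).round(4),((P.max(0)+P.min(0))/2).round(4))
    for nm,mm in(('clip',(hsv[...,0]>120)&(hsv[...,0]<155)&(hsv[...,1]>60)),('hand',(hsv[...,2]<90))):
        mm=mm.copy(); mm[:230]=0;mm[248:]=0
        mm[:,:285]=0; mm[:,402:]=0
        if nm=='hand': mm[:,:345]=0
        v,u=np.nonzero(mm); print(nm,len(u),u.min(),u.max(),rect(s,np.c_[u,v],.012))
E
python3 meas.py
```

```text
[252 186  33  31 802] [ 0.5373 -0.1093] ((537.2644653320312, -109.35462951660156), (85.11270141601562, 80.13916778564453), 89.60790252685547)
[320 187  27  26 528] [ 0.5401 -0.282 ] ((540.0857543945312, -282.1502685546875), (68.9752197265625, 66.64228820800781), 43.953521728515625)
[ 107  190   77   29 1462] [0.5315 0.217 ] ((531.5571899414062, 216.80661010742188), (52.412776947021484, 196.93215942382812), 7.534354209899902)
[185 193  38  20 582] [0.5349 0.0623] ((534.7521362304688, 62.190120697021484), (99.58506774902344, 41.712074279785156), 82.85216522216797)
longcorners [[0.5449 0.3169 0.009 ]
 [0.5698 0.1231 0.009 ]
 [0.5195 0.1163 0.009 ]
 [0.4929 0.3091 0.009 ]]
shortcorners [[0.5622 0.1082 0.009 ]
 [0.5497 0.0103 0.009 ]
 [0.5082 0.0156 0.009 ]
 [0.5211 0.111  0.009 ]]
round [[ 0.5382 -0.1094  0.009 ]
 [ 0.5408 -0.2827  0.009 ]]
jar [[0.4313 0.132  0.105 ]] tin [[ 0.4376 -0.0326  0.072 ]]
clip [[ 0.4372 -0.1674  0.012 ]
 [ 0.4325 -0.2414  0.012 ]
 [ 0.4179 -0.241   0.012 ]
 [ 0.4215 -0.1672  0.012 ]]
peel [[ 0.4397 -0.28    0.008 ]
 [ 0.4367 -0.4526  0.008 ]]
jar 234 [0.4312 0.1306 0.1042] [0.4314 0.1322 0.1009]
tin 398 [ 0.4386 -0.0318  0.0692] [ 0.4383 -0.0317  0.0704]
clip 65 295 318 ((426.8961486816406, -208.9061737060547), (60.70296859741211, 11.234066009521484), 86.08038330078125)
hand 326 347 398 ((436.17144775390625, -382.2489013671875), (133.55032348632812, 23.47941017150879), 89.69063568115234)
```

Call:
step_arm --steps '[0,0,5.7,0.0165,0.0475,0,0.085,0,0,5.7,0.0165,0.0475,0,0.085,0,0,5.7,0.0165,0.0475,0,0.085,0,0,5.7,0.0165,0.0475,0,0.085,0,0,5.7,0.0165,0.0475,0,0.085,0,0,5.7,0.0165,0.0475,0,0.085,0,0,5.7,0.0165,0.0475,0,0.085,0,0,5.7,0.0165,0.0475,0,0.085,0,0,5.7,0.0165,0.0475,0,0.085,0,0,5.7,0.0165,0.0475,0,0.085,0,0,5.7,0.0165,0.0475,0,0.085,0,0,5.7,0.0165,0.0475,0,0.085]' --squeeze 30

```text
clock: 1.6
tool_pos: [0.4397, -0.0321, 0.2313]
orientation: [2.214, 2.228, -0.001]
contact_force: [0.6, -0.2, 0.5]
finger_gap: 0.0849
```

Run:
```python
from h import *
st(); snap('wrist','w1'); s=load('w1')
print(proj(s,[[.4382,-.032,.072],[.5378,-.1094,.009]]).round(0))
```

```text
{'clock': 1.6, 'joints': [0.9298, 0.1922, -1.0026, 2.036, 0.1922, 1.0095, -0.1609], 'tool_pos': [0.4397, -0.0321, 0.2313], 'orientation': [2.2137, 2.2283, -0.0006], 'contact_force': [0.5819, -0.1554, 0.5496], 'finger_gap': 0.0849}
[[250. 179.]
 [323. 223.]]
```

View pics/w1.png

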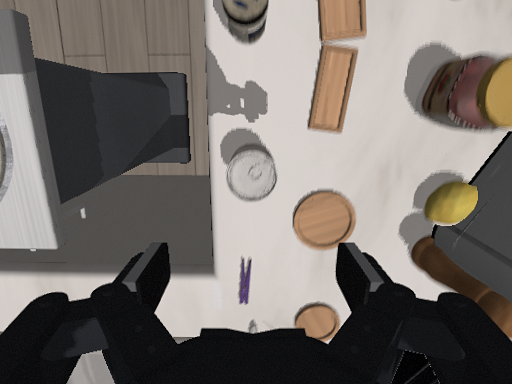

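Run:
```python
from h import *
s=load('w1'); print(-s['R'].T@s['t'],s['R'].round(3),K(s)[0,0])
im=s['im'][:,:,::-1]
hsv=cv2.cvtColor(s['im'],cv2.COLOR_RGB2HSV)
m=((hsv[...,1]>70)&(hsv[...,0]<20)&(hsv[...,2]>80)).astype(np.uint8);m=cv2.morphologyEx(m,cv2.MORPH_OPEN,np.ones((3,3)))
n,l,stt,c=cv2.connectedComponentsWithStats(m)
for i in range(1,n):
    if stt[i,4]>300:
        v,u=np.nonzero(l==i); w=onplane(s,np.c_[u,v],.009)[:,:2]; print(stt[i],(w.mean(0)).round(4),cv2.minAreaRect((1000*w).astype(np.float32)))
C=cloud(s); P=C[140:205,220:285].reshape(-1,3); 
print(np.percentile(C[230:250,230:280,2],[5,50,95]))
P=P[(P[:,2]>.063)&(P[:,2]<.08)]; print(len(P),P.mean(0),(P.max(0)+P.min(0))/2)
cv2.imwrite('pics/w1c.png',cv2.resize(im[130:260,200:380],(720,520),interpolation=cv2.INTER_CUBIC))
```

```text
[0.43956669 0.04071323 0.37432554] [[ 1.     0.006  0.002]
 [ 0.005 -0.958  0.286]
 [ 0.004 -0.286 -0.958]] 286.25322510146754
[ 319    0   47   41 1704] [0.5421 0.142 ] ((542.8809204101562, 142.8636932373047), (52.24055480957031, 42.40632629394531), 7.223681926727295)
[ 309   45   49   87 2838] [0.5365 0.0659] ((536.5962524414062, 64.38568115234375), (96.20840454101562, 42.41450881958008), 83.21526336669922)
[ 457   61   34   65 1058] [0.7137 0.063 ] ((714.9520263671875, 61.419586181640625), (43.24092102050781, 80.02882385253906), 12.574341773986816)
[ 293  191   62   58 2765] [ 0.5391 -0.1052] ((539.6393432617188, -107.04208374023438), (82.95233917236328, 85.1907958984375), 48.218109130859375)
[ 295  305   44   36 1116] [ 0.5446 -0.2757] ((546.2328491210938, -277.1475524902344), (60.84876251220703, 70.25965881347656), 48.562923431396484)
[493 304  19  34 409] [ 0.8492 -0.2781] ((847.0973510742188, -284.4756164550781), (29.972505569458008, 70.89456939697266), 17.267505645751953)
[-0.00048791  0.0007347   0.00195416]
2108 [ 0.43862618 -0.03160841  0.06975996] [ 0.4384199  -0.03159481  0.06893524]
```

View pics/w1c.png

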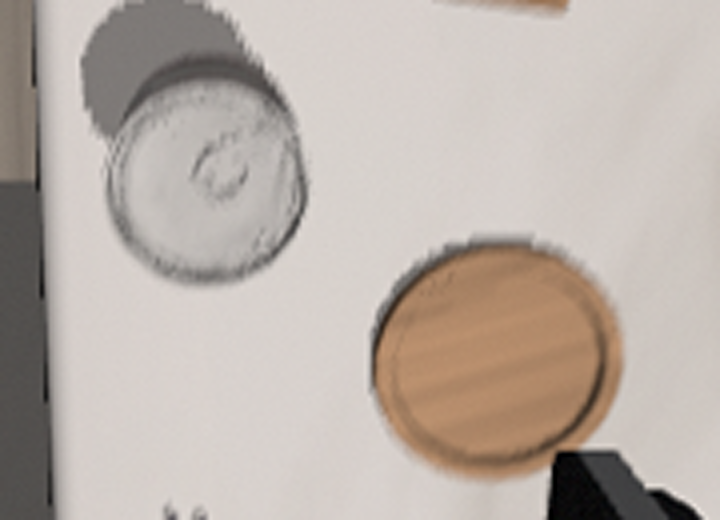

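Call:
step_arm --steps '[0,0,0,-0.001,0,-0.045,0.085,0,0,0,0,0,-0.045,0.085,0,0,0,0,0,-0.045,0.085,0,0,0,0,0,-0.04,0.085,0,0,0,0,0,-0.024,0.085,0,0,0,0,0,-0.01,0.085,0,0,0,0,0,0,0.05,0,0,0,0,0,0,0.05,0,0,0,0,0,0,0.05,0,0,0,0,0,0,0.05,0,0,0,0,0,0,0.05]'

```text
clock: 3.02
tool_pos: [0.4393, -0.0337, 0.0231]
orientation: [2.216, 2.224, 0.001]
contact_force: [-1.5, -1.1, 7.0]
finger_gap: 0.0568
```

Call:
step_arm --steps '[0,0,0,0,0,0.02,0.05,0,0,0,0,0,0.02,0.05,0,0,0,0.025,-0.02,0,0.05,0,0,0,0.025,-0.02,0,0.05,0,0,0,0.025,-0.02,0,0.05,0,0,0,0.024,-0.016,0,0.05,0,0,0,0,0,-0.015,0.05,0,0,0,0,0,-0.01,0.05,0,0,0,0,0,0,0.05]'

```text
clock: 4.15
tool_pos: [0.5355, -0.1085, 0.036]
orientation: [-2.214, -2.225, 0.003]
contact_force: [0.0, 0.5, -1.6]
finger_gap: 0.0568
```

Call:
step_arm --steps '[0,0,0,0.002,-0.0015,-0.004,0.05,0,0,0,0,0,-0.004,0.05,0,0,0,0,0,0,0.05]'

```text
clock: 4.53
tool_pos: [0.5394, -0.1109, 0.0291]
orientation: [-2.217, -2.226, 0.0]
contact_force: [-0.0, 0.3, -1.6]
finger_gap: 0.0563
```

Run:
```python
from h import *
st(); snap('wrist','w2'); s=load('w2')
cv2.imwrite('pics/w2c.png',cv2.resize(s['im'][100:340,100:420,::-1],(800,600),interpolation=cv2.INTER_CUBIC))
```

```text
{'clock': 4.525, 'joints': [0.693, 0.6946, -0.6964, 1.9239, 0.64, 0.758, -0.37], 'tool_pos': [0.5394, -0.1109, 0.0291], 'orientation': [-2.2169, -2.2256, 0.0005], 'contact_force': [-0.0196, 0.2513, -1.584], 'finger_gap': 0.0563}
```

View pics/w2c.png

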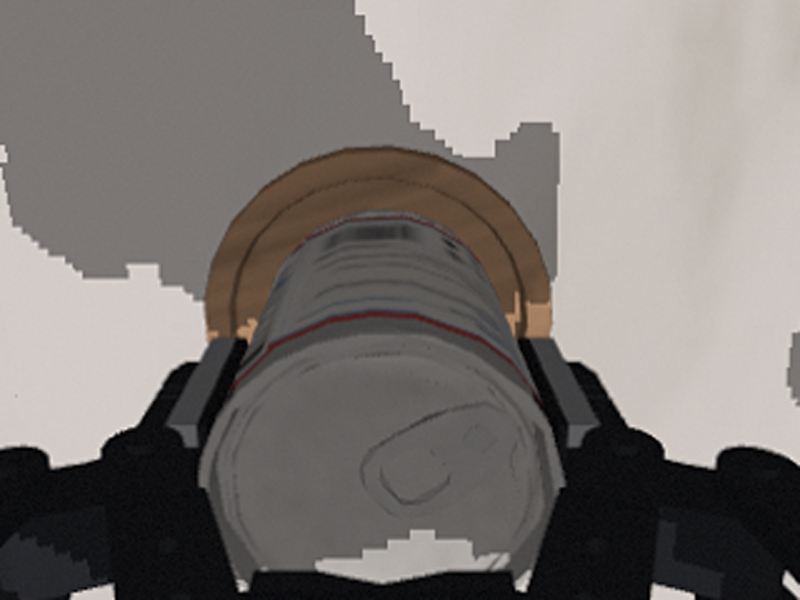

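Call:
step_arm --steps '[0,0,0,0,0,-0.001,0.05,0,0,0,0,0,0,0.085,0,0,0,0,0,0,0.085,0,0,0,0,0,0,0.085,0,0,0,0,0,0.02,0.085,0,0,0,0,0,0.04,0.085,0,0,0,0,0,0.055,0.085]'

```text
clock: 5.45
tool_pos: [0.5388, -0.1106, 0.1448]
orientation: [-2.215, -2.225, 0.001]
contact_force: [0.6, -0.8, 0.7]
finger_gap: 0.0845
```

Call:
step_arm --steps '[0,0,0,-0.018,0.04,0,0.085,0,0,0,-0.018,0.04,0,0.085,0,0,0,-0.018,0.04,0,0.085,0,0,0,-0.018,0.04,0,0.085,0,0,0,-0.018,0.04,0,0.085,0,0,0,-0.018,0.042,0,0.085,0,0,0,0,0,0,0.085]'

```text
clock: 6.32
tool_pos: [0.4304, 0.1349, 0.1449]
orientation: [2.208, 2.233, 0.003]
contact_force: [-0.0, -0.2, -0.4]
finger_gap: 0.0849
```

Run:
```python
from h import *
st(); snap('wrist','w3'); s=load('w3'); snap('top','t3')
C=cloud(s); P=C.reshape(-1,3); 
for z0,z1,cx,cy,r in((.095,.115,.4314,.132,.04),(.064,.085,.538,-.109,.05)):
    q=P[(P[:,2]>z0)&(P[:,2]<z1)&(np.hypot(P[:,0]-cx,P[:,1]-cy)<r)]; 
    if len(q):print(len(q),q.mean(0).round(4),((q.max(0)+q.min(0))/2).round(4))
s=load('t3');C=cloud(s); P=C.reshape(-1,3); 
q=P[(P[:,2]>.066)&(P[:,2]<.085)&(np.hypot(P[:,0]-.538,P[:,1]+.109)<.05)];print(len(q),q.mean(0).round(4),((q.max(0)+q.min(0))/2).round(4))
cv2.imwrite('pics/t3c.png',cv2.resize(s['im'][180:260,100:260,::-1],(800,400),interpolation=cv2.INTER_CUBIC))
cv2.imwrite('pics/t3d.png',cv2.resize(s['im'][130:250,200:360,::-1],(800,600),interpolation=cv2.INTER_CUBIC))
```

```text
{'clock': 6.325, 'joints': [0.4479, 0.3782, -0.9452, 2.1008, 0.409, 0.853, -0.728], 'tool_pos': [0.4304, 0.1349, 0.1449], 'orientation': [2.2084, 2.2333, 0.0028], 'contact_force': [-0.0419, -0.241, -0.4007], 'finger_gap': 0.0849}
2678 [0.4324 0.1346 0.1053] [0.4327 0.1327 0.1015]
390 [ 0.5405 -0.1094  0.0729] [ 0.5408 -0.1095  0.0737]
```

View pics/t3d.png

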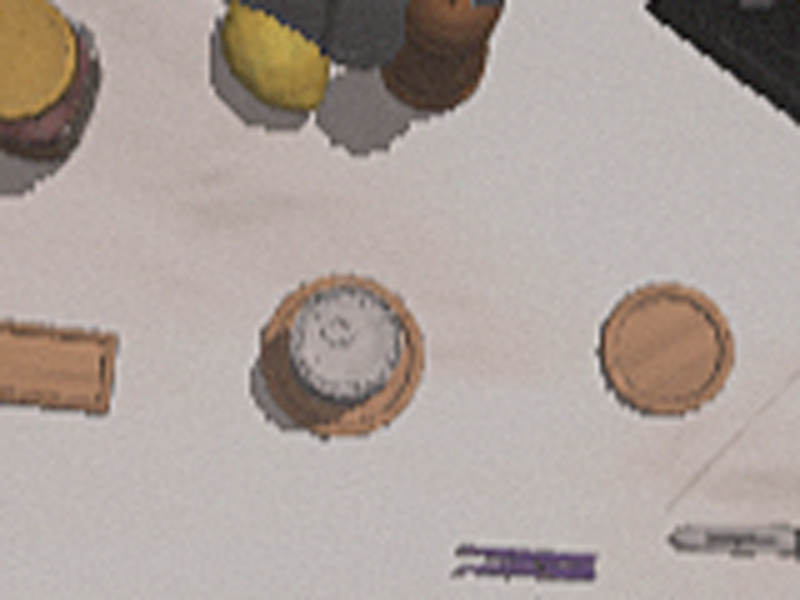

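View pics/w3.png

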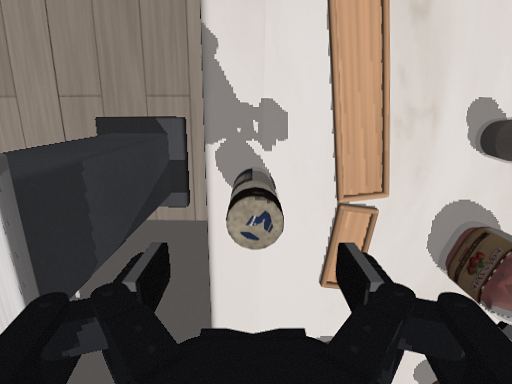

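Call:
step_arm --steps '[0,0,0,0.001,-0.002,-0.03,0.085,0,0,0,0,0,-0.03,0.085,0,0,0,0,0,-0.025,0.085,0,0,0,0,0,-0.012,0.085,0,0,0,0,0,0,0.03,0,0,0,0,0,0,0.03,0,0,0,0,0,0,0.03,0,0,0,0,0,0,0.03,0,0,0,0,0,0,0.03,0,0,0,0,0,0,0.03]'

```text
clock: 7.68
tool_pos: [0.4334, 0.1293, 0.0472]
orientation: [2.216, 2.225, 0.002]
contact_force: [-2.0, -0.7, 6.9]
finger_gap: 0.0402
```

Call:
step_arm --steps '[0,0,0,0,0,0.015,0.03,0,0,0,0,0,0.025,0.03,0,0,0,0,-0.02,0,0.03,0,0,0,0,-0.04,0,0.03,0,0,0,0,-0.04,0,0.03,0,0,0,0,-0.04,0,0.03,0,0,0,0,-0.04,0,0.03,0,0,0,0,-0.04,0,0.03]'

```text
clock: 8.68
tool_pos: [0.4326, -0.0924, 0.0872]
orientation: [2.217, 2.225, 0.0]
contact_force: [0.7, 0.7, -0.3]
finger_gap: 0.0404
```

Call:
step_arm --steps '[0,0,0,0,-0.04,0,0.03,0,0,0,0,-0.04,0,0.03,0,0,0,0,-0.04,0,0.03,0,0,0,0,-0.04,0,0.03,0,0,0,0.02,-0.032,0,0.03,0,0,0,0.03,0,0,0.03,0,0,0,0.03,0,0,0.03,0,0,0,0.028,0,0,0.03,0,0,0,0,0,-0.015,0.03,0,0,0,0,0,-0.008,0.03,0,0,0,0,0,0,0.03]'

```text
clock: 10.05
tool_pos: [0.5385, -0.283, 0.0622]
orientation: [-2.216, -2.223, 0.002]
contact_force: [0.1, 0.0, -1.7]
finger_gap: 0.0403
```

Run:
```python
from h import *
st(); snap('wrist','w4'); s=load('w4')
cv2.imwrite('pics/w4c.png',cv2.resize(s['im'][100:340,100:420,::-1],(800,600),interpolation=cv2.INTER_CUBIC))
```

```text
{'clock': 10.05, 'joints': [0.9623, 0.7254, -0.7202, 1.7655, 0.6, 0.8871, -0.0249], 'tool_pos': [0.5385, -0.283, 0.0622], 'orientation': [-2.2158, -2.2231, 0.0023], 'contact_force': [0.0601, 0.0159, -1.7051], 'finger_gap': 0.0403}
```

View pics/w4c.png

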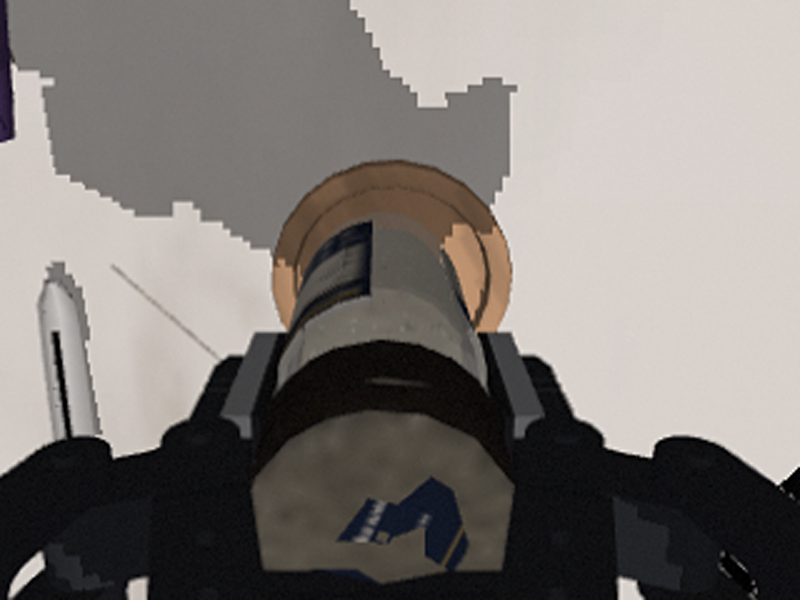

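Call:
step_arm --steps '[0,0,0,0.0015,0,-0.005,0.03,0,0,0,0,0,-0.004,0.03,0,0,0,0,0,-0.001,0.03,0,0,0,0,0,0,0.085,0,0,0,0,0,0,0.085,0,0,0,0,0,0,0.085,0,0,0,0,0,0,0.085,0,0,0,0,0,0.02,0.085,0,0,0,0,0,0.04,0.085,0,0,0,0,0,0.05,0.085,0,0,0,0,0,0.0,0.085]'

```text
clock: 11.48
tool_pos: [0.5457, -0.2837, 0.1693]
orientation: [2.21, 2.22, 0.004]
contact_force: [0.6, 0.9, -0.3]
finger_gap: 0.0851
```

Call:
step_arm --steps '[0,0,0,-0.03,0,0,0.045,0,0,0,-0.03,0.03,0,0.045,0,0,0,-0.03,0.03,0,0.045,0,0,0,-0.028,0.019,0,0.045,0,0,0,0,0,0,0.045,0,0,0,0,0,0,0.045]'

```text
clock: 12.22
tool_pos: [0.4247, -0.2046, 0.1638]
orientation: [2.217, 2.224, 0.0]
contact_force: [0.7, -0.2, 1.0]
finger_gap: 0.045
```

Run:
```python
from h import *
st(); snap('wrist','w5'); s=load('w5'); snap('top','t5')
hsv=cv2.cvtColor(s['im'],cv2.COLOR_RGB2HSV)
v,u=np.nonzero((hsv[...,0]>120)&(hsv[...,0]<155)&(hsv[...,1]>60)); print(u.min(),u.max(),v.min(),v.max(),cv2.minAreaRect((1000*onplane(s,np.c_[u,v],.012)[:,:2]).astype(np.float32)))
cv2.imwrite('pics/w5c.png',s['im'][:,:,::-1])
s=load('t5');C=cloud(s); P=C.reshape(-1,3); 
q=P[(P[:,2]>.095)&(P[:,2]<.12)&(np.hypot(P[:,0]-.54,P[:,1]+.282)<.05)];print(len(q),q.mean(0).round(4),((q.max(0)+q.min(0))/2).round(4))
cv2.imwrite('pics/t5c.png',cv2.resize(s['im'][160:260,250:410,::-1],(800,500),interpolation=cv2.INTER_CUBIC))
```

```text
{'clock': 12.225, 'joints': [1.1686, 0.3716, -0.9144, 2.0399, 0.3762, 0.9023, 0.0523], 'tool_pos': [0.4247, -0.2046, 0.1638], 'orientation': [2.2166, 2.2241, 0.0], 'contact_force': [0.6696, -0.1654, 0.9884], 'finger_gap': 0.045}
0 511 42 383 ((435.34368896484375, -286.0135498046875), (429.9002380371094, 726.9921264648438), 89.92988586425781)
224 [ 0.5412 -0.2784  0.1081] [ 0.5414 -0.2785  0.1055]
```

View pics/t5c.png

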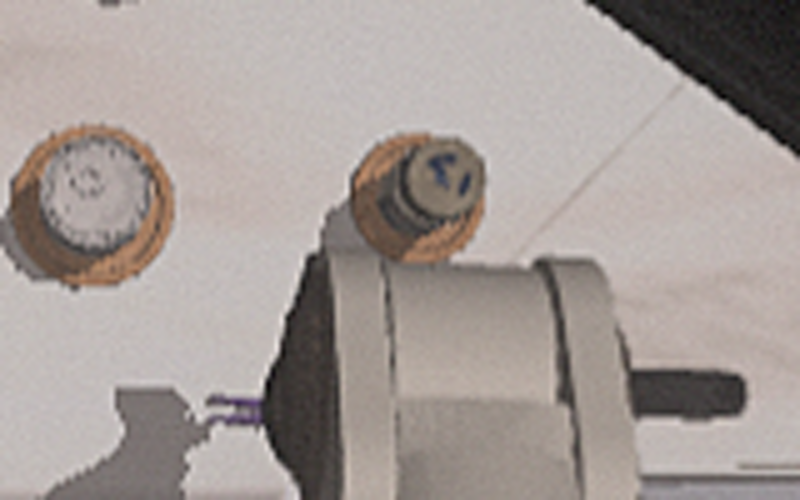

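View pics/w5c.png

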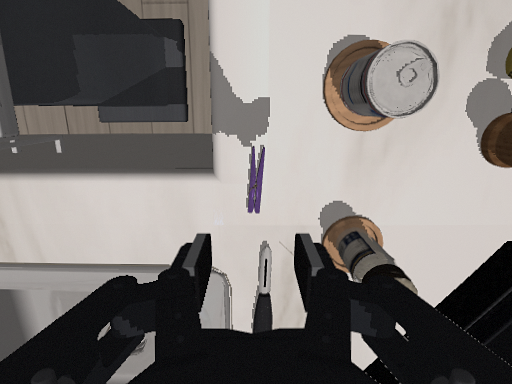

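Run:
```python
from h import *
s=load('w5')
hsv=cv2.cvtColor(s['im'],cv2.COLOR_RGB2HSV)
m=(hsv[...,0]>120)&(hsv[...,0]<160)&(hsv[...,1]>60); m[:135]=0;m[225:]=0;m[:,:240]=0;m[:,272:]=0
v,u=np.nonzero(m); print(u.min(),u.max(),v.min(),v.max());w=onplane(s,np.c_[u,v],.009)[:,:2]
print(cv2.minAreaRect((1000*w).astype(np.float32)))
print(onplane(s,[[266,242],[262,335]],.006))
cv2.imwrite('pics/w5d.png',cv2.resize(s['im'][135:335,200:330,::-1],(390,600),interpolation=cv2.INTER_CUBIC))
```

```text
248 264 147 212
((429.0589599609375, -205.2798309326172), (71.93048858642578, 12.832016944885254), 85.82721710205078)
[[ 0.44148918 -0.27938404  0.006     ]
 [ 0.43860336 -0.41299753  0.006     ]]
```

View pics/w5d.png

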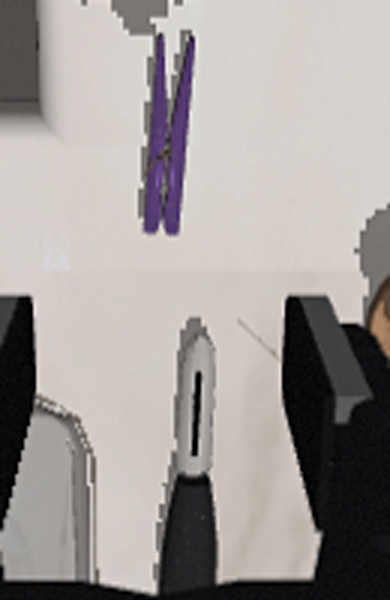

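Call:
step_arm --steps '[0,0,-4,0.003,0,-0.04,0.04,0,0,0,0,0,-0.04,0.04,0,0,0,0,0,-0.04,0.04,0,0,0,0,0,-0.02,0.04,0,0,0,0,0,-0.01,0.04,0,0,0,0,0,0,0.04,0,0,0,0,0,0,0.04]'

```text
clock: 13.2
tool_pos: [0.428, -0.2042, 0.014]
orientation: [2.293, 2.146, 0.001]
contact_force: [-0.1, -0.4, 1.1]
finger_gap: 0.0402
```

Call:
step_arm --steps '[0,0,0,0,-0.001,-0.007,0.04,0,0,0,0,0,0,0.04,0,0,0,0,0,0,0.005,0,0,0,0,0,0,0.005,0,0,0,0,0,0,0.005,0,0,0,0,0,0,0.005,0,0,0,0,0,0,0.005]'

```text
clock: 14.08
tool_pos: [0.4272, -0.205, 0.0066]
orientation: [2.293, 2.147, -0.0]
contact_force: [-0.8, -0.3, 4.7]
finger_gap: 0.0136
```

Call:
step_arm --steps '[0,0,0,0,0,0.02,0.005,0,0,0,0,0,0.03,0.005,0,0,-3.5,0,0.03,0,0.005,0,0,0,0,0.04,0,0.005,0,0,0,0,0.04,0,0.005,0,0,0,0,0.04,0,0.005,0,0,0,0,0.04,0,0.005,0,0,0,0,0.04,0,0.005,0,0,0,0,0.038,0,0.005,0,0,0,0,0,0,0.005,0,0,0,0,0,0,0.005]'

```text
clock: 15.45
tool_pos: [0.4269, 0.0627, 0.0561]
orientation: [-2.358, -2.076, 0.001]
contact_force: [0.2, -0.4, -0.7]
finger_gap: 0.0137
```

Run:
```python
from h import *
st(); snap('wrist','w6'); s=load('w6')
hsv=cv2.cvtColor(s['im'],cv2.COLOR_RGB2HSV)
m=((hsv[...,1]>70)&(hsv[...,0]<20)&(hsv[...,2]>80)).astype(np.uint8);m=cv2.morphologyEx(m,cv2.MORPH_OPEN,np.ones((3,3)))
n,l,stt,c=cv2.connectedComponentsWithStats(m)
for i in range(1,n):
    if stt[i,4]>300:
        v,u=np.nonzero(l==i); w=onplane(s,np.c_[u,v],.009)[:,:2]; print(stt[i],(w.mean(0)).round(4),cv2.minAreaRect((1000*w).astype(np.float32)))
```

```text
{'clock': 15.45, 'joints': [0.4468, 0.4924, -0.767, 2.1974, 0.5679, 0.6566, -0.852], 'tool_pos': [0.4269, 0.0627, 0.0561], 'orientation': [-2.3576, -2.0764, 0.001], 'contact_force': [0.1518, -0.3979, -0.6729], 'finger_gap': 0.0137}
[ 364    0   97  121 9323] [0.5392 0.1545] ((540.454833984375, 156.073974609375), (52.87062454223633, 72.76581573486328), 7.464025974273682)
[ 369  125   78  135 7725] [0.5358 0.0667] ((535.9500122070312, 63.13583755493164), (98.7646484375, 42.86425018310547), 82.9156723022461)
```

View pics/w6.png

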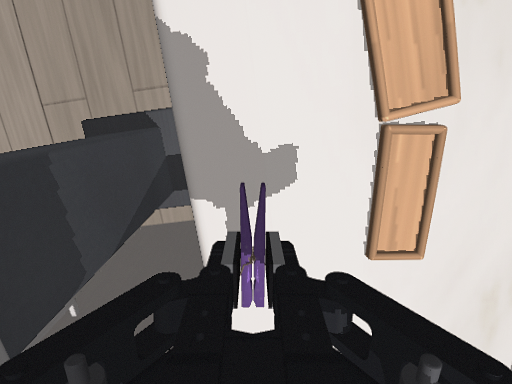

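Call:
step_arm --steps '[0,0,0,0.02,0,0,0.005,0,0,0,0.035,0,0,0.005,0,0,0,0.035,0,0,0.005,0,0,0,0.0185,0,0,0.005,0,0,0,0,0,-0.02,0.005,0,0,0,0,0,-0.013,0.005,0,0,0,0,0,0,0.005,0,0,0,0,0,0,0.005]'

```text
clock: 16.5
tool_pos: [0.5349, 0.0632, 0.0232]
orientation: [-2.357, -2.076, 0.001]
contact_force: [-0.2, 0.1, -0.3]
finger_gap: 0.0139
```

Run:
```python
from h import *
st(); snap('wrist','w7'); s=load('w7')
cv2.imwrite('pics/w7c.png',cv2.resize(s['im'][100:340,100:420,::-1],(800,600),interpolation=cv2.INTER_CUBIC))
```

```text
{'clock': 16.5, 'joints': [0.3674, 0.6857, -0.6826, 1.9548, 0.6419, 0.7301, -0.8291], 'tool_pos': [0.5349, 0.0632, 0.0232], 'orientation': [-2.3569, -2.0764, 0.0009], 'contact_force': [-0.2245, 0.1308, -0.3204], 'finger_gap': 0.0139}
```

View pics/w7c.png

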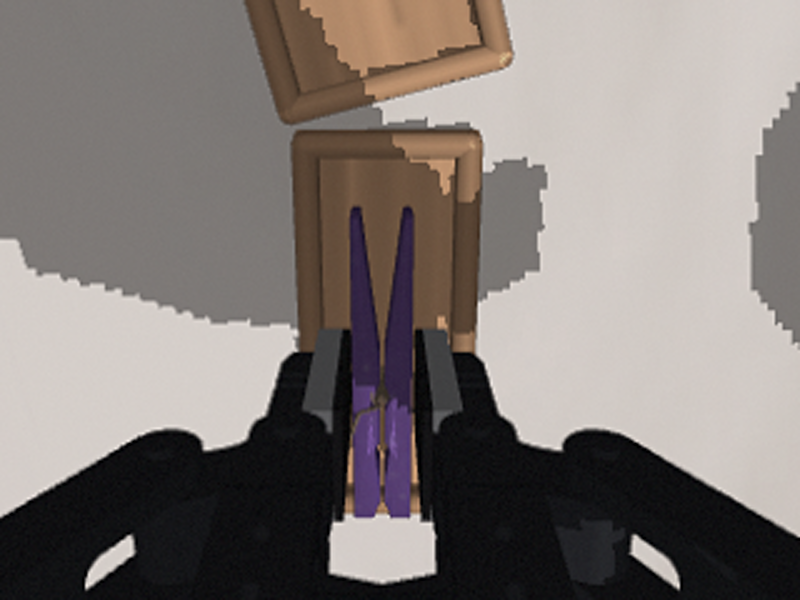

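Call:
step_arm --steps '[0,0,0,0.0005,0,-0.006,0.005,0,0,0,0,0,-0.005,0.005,0,0,0,0,0,0,0.005,0,0,0,0,0,0,0.005]'

```text
clock: 17.05
tool_pos: [0.5361, 0.0631, 0.0123]
orientation: [-2.358, -2.076, -0.0]
contact_force: [1.0, 0.8, -0.6]
finger_gap: 0.0141
```

Run:
```python
from h import *
snap('wrist','w8'); s=load('w8')
cv2.imwrite('pics/w8c.png',cv2.resize(s['im'][100:340,100:420,::-1],(800,600),interpolation=cv2.INTER_CUBIC))
```

```text
(no output)
```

View pics/w8c.png

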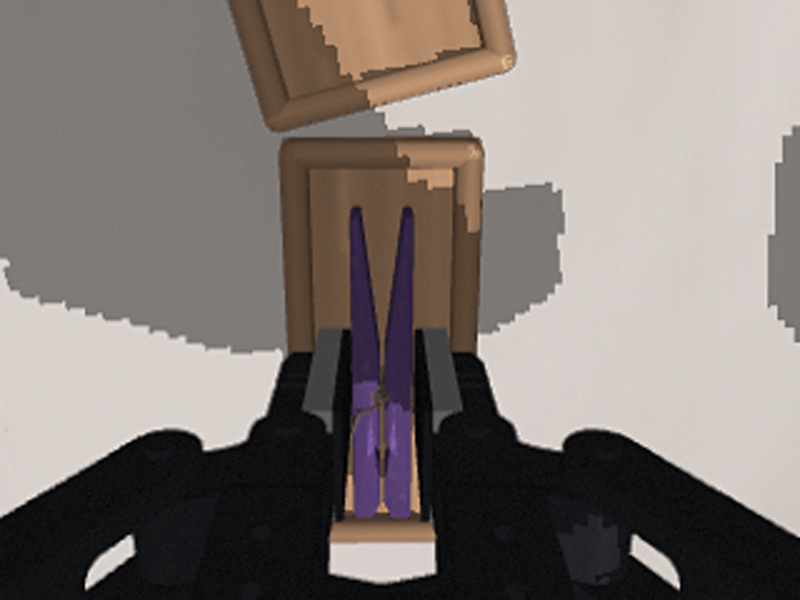

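Call:
step_arm --steps '[0,0,0,0,0.001,-0.0005,0.005,0,0,0,0,0,0,0.005,0,0,0,0,0,0,0.045,0,0,0,0,0,0,0.045,0,0,0,0,0,0,0.045,0,0,0,0,0,0.02,0.045,0,0,0,0,0,0.04,0.045,0,0,0,0,0,0.05,0.045,0,0,0,0,0,0,0.045]'

```text
clock: 18.23
tool_pos: [0.5394, 0.0651, 0.1269]
orientation: [2.354, 2.073, 0.011]
contact_force: [1.1, -0.3, -0.1]
finger_gap: 0.0451
```

Run:
```python
from h import *
st(); snap('wrist','w9'); s=load('w9')
cv2.imwrite('pics/w9c.png',cv2.resize(s['im'][100:340,100:420,::-1],(800,600),interpolation=cv2.INTER_CUBIC))
```

```text
{'clock': 18.225, 'joints': [0.4653, 0.5377, -0.8097, 1.9074, 0.4964, 0.8984, -0.7173], 'tool_pos': [0.5394, 0.0651, 0.1269], 'orientation': [2.3537, 2.0727, 0.0105], 'contact_force': [1.0953, -0.3084, -0.1068], 'finger_gap': 0.0451}
```

View pics/w9c.png

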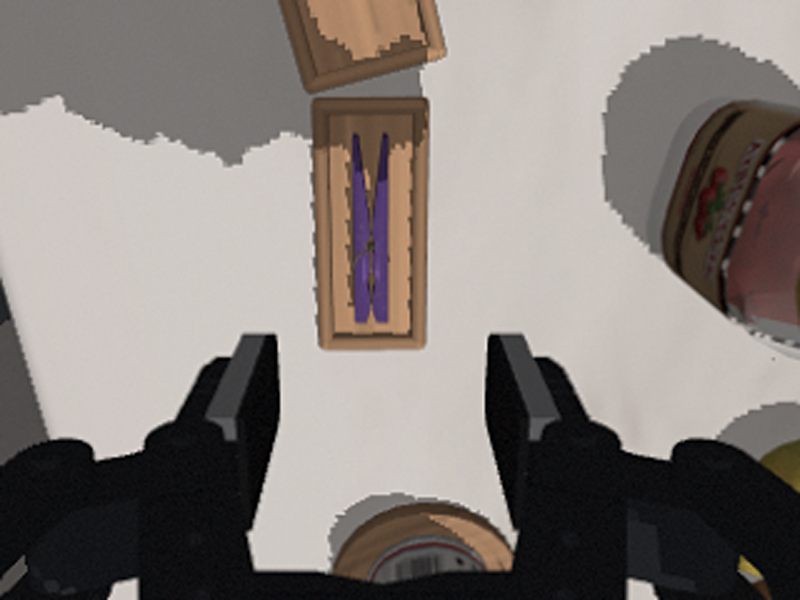

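Call:
step_arm --steps '[0,0,0,-0.03,0,0,0.045,0,0,0,-0.04,-0.02,0,0.045,0,0,3,-0.0315,-0.04,0,0.045,0,0,3.3,0,-0.05,0,0.045,0,0,0,0,-0.05,0,0.045,0,0,0,0,-0.05,0,0.045,0,0,0,0,-0.05,0,0.045,0,0,0,0,-0.05,0,0.045,0,0,0,0,-0.05,0,0.045,0,0,0,0,-0.05,0,0.045,0,0,0,0,-0.041,0,0.045,0,0,0,0,0,0,0.045]'

```text
clock: 19.77
tool_pos: [0.4327, -0.3908, 0.1207]
orientation: [-2.247, -2.195, 0.002]
contact_force: [-0.6, -0.2, 0.3]
finger_gap: 0.0451
```

Run:
```python
from h import *
st(); snap('wrist','w10'); s=load('w10')
cv2.imwrite('pics/w10c.png',cv2.resize(s['im'][60:340,100:420,::-1],(640,560),interpolation=cv2.INTER_CUBIC))
```

```text
{'clock': 19.775, 'joints': [1.2541, 0.6014, -0.754, 1.8055, 0.5023, 0.9373, 0.2569], 'tool_pos': [0.4327, -0.3908, 0.1207], 'orientation': [-2.2467, -2.1947, 0.0015], 'contact_force': [-0.6105, -0.2368, 0.3208], 'finger_gap': 0.0451}
```

View pics/w10c.png

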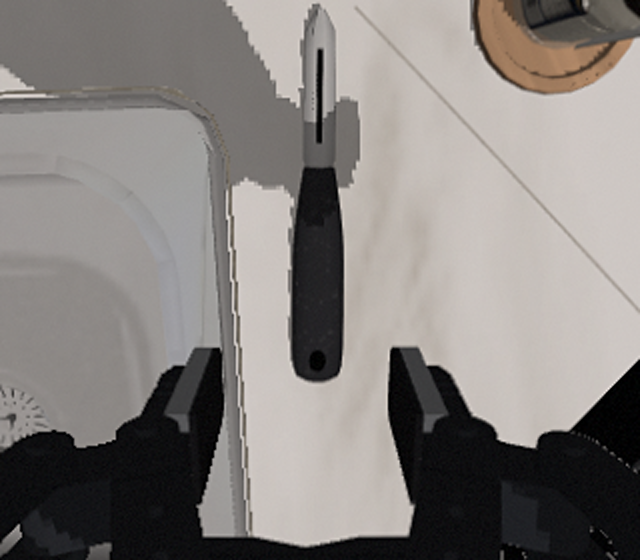

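Run:
```python
from h import *
s=load('w10')
print(onplane(s,[[259,62.5]],.004),onplane(s,[[258.5,250.5]],.013),onplane(s,[[260,143.5]],.013), onplane(s,[[247,200],[271,200]],.009))
```

```text
[[ 0.44136744 -0.28034633  0.004     ]] [[ 0.43763877 -0.45009426  0.013     ]] [[ 0.44081698 -0.34700401  0.013     ]] [[ 0.4278853  -0.39954566  0.009     ]
 [ 0.45030642 -0.40009219  0.009     ]]
```

Call:
step_arm --steps '[0,0,0,0.003,0.002,-0.03,0.045,0,0,0,0,0,-0.035,0.045,0,0,0,0,0,-0.03,0.045,0,0,0,0,0,-0.01,0.045,0,0,0,0,0,0,0.045,0,0,0,0,0,0,0.045]'

```text
clock: 20.58
tool_pos: [0.4386, -0.385, 0.0181]
orientation: [2.239, 2.202, 0.001]
contact_force: [-0.5, -0.0, -0.3]
finger_gap: 0.0449
```

Call:
step_arm --steps '[0,0,0,0,0,-0.006,0.045,0,0,0,0,0,-0.005,0.045,0,0,0,0,0,0,0.045,0,0,0,0,0,0,0.015,0,0,0,0,0,0,0.015,0,0,0,0,0,0,0.015,0,0,0,0,0,0,0.015,0,0,0,0,0,0,0.015]'

```text
clock: 21.58
tool_pos: [0.4377, -0.3849, 0.006]
orientation: [2.24, 2.202, 0.0]
contact_force: [-0.3, 0.5, 3.6]
finger_gap: 0.0208
```

Call:
step_arm --steps '[0,0,0,0,0,0.02,0.015,0,0,0,0,0,0.03,0.015,0,0,0,0,0.02,0,0.015,0,0,0,0,0.04,0,0.015,0,0,0,0,0.05,0,0.015,0,0,0,0,0.05,0,0.015,0,0,0,0,0.05,0,0.015,0,0,0,0,0.05,0,0.015,0,0,0,0,0.05,0,0.015,0,0,0,0,0.05,0,0.015,0,0,0,0,0.04,0,0.015]' --squeeze 40

```text
clock: 22.95
tool_pos: [0.4364, 0.0179, 0.0559]
orientation: [-2.237, -2.205, -0.0]
contact_force: [-0.1, -0.8, -1.0]
finger_gap: 0.0203
```

Call:
step_arm --steps '[0,0,0,0,0.04,0,0.015,0,0,2.6,0,0.05,0,0.015,0,0,2,0,0.045,0,0.015,0,0,2,0,0.03,0,0.015,0,0,2,0,0.017,0,0.015,0,0,0,0,0,0,0.015,0,0,0,0,0,0,0.015]'

```text
clock: 23.82
tool_pos: [0.4374, 0.1954, 0.0555]
orientation: [2.071, 2.362, -0.003]
contact_force: [0.0, -0.0, -0.7]
finger_gap: 0.0204
```

Run:
```python
from h import *
st(); snap('wrist','w11'); s=load('w11')
hsv=cv2.cvtColor(s['im'],cv2.COLOR_RGB2HSV)
m=((hsv[...,1]>70)&(hsv[...,0]<20)&(hsv[...,2]>80)).astype(np.uint8);m=cv2.morphologyEx(m,cv2.MORPH_OPEN,np.ones((3,3)))
n,l,stt,c=cv2.connectedComponentsWithStats(m)
for i in range(1,n):
    if stt[i,4]>300:
        v,u=np.nonzero(l==i); w=onplane(s,np.c_[u,v],.009)[:,:2]; print(stt[i],(w.mean(0)).round(4),cv2.minAreaRect((1000*w).astype(np.float32)))
```

```text
{'clock': 23.825, 'joints': [0.1682, 0.5736, -0.7858, 2.087, 0.6171, 0.7273, -0.8877], 'tool_pos': [0.4374, 0.1954, 0.0555], 'orientation': [2.0708, 2.362, -0.0026], 'contact_force': [0.0403, -0.0395, -0.6957], 'finger_gap': 0.0204}
[  346    50   105   253 17516] [0.5289 0.2423] ((531.341064453125, 225.209228515625), (53.52543640136719, 181.9022674560547), 7.7764573097229)
```

View pics/w11.png

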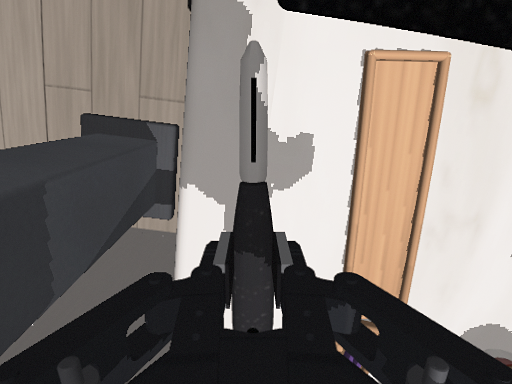

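Call:
step_arm --steps '[0,0,0,0.02,0.002,0,0.015,0,0,0,0.03,0,0,0.015,0,0,0,0.03,0,0,0.015,0,0,0,0.0165,0,0,0.015,0,0,0,0,0,-0.02,0.015,0,0,0,0,0,-0.013,0.015,0,0,0,0,0,0,0.015,0,0,0,0,0,0,0.015]'

```text
clock: 24.88
tool_pos: [0.5334, 0.1993, 0.0227]
orientation: [-2.068, -2.365, 0.001]
contact_force: [-0.2, 0.5, -0.3]
finger_gap: 0.0202
```

Run:
```python
from h import *
st(); snap('wrist','w12'); s=load('w12')
cv2.imwrite('pics/w12c.png',cv2.resize(s['im'][20:360,140:420,::-1],(494,600),interpolation=cv2.INTER_CUBIC))
```

```text
{'clock': 24.875, 'joints': [0.1375, 0.7392, -0.7155, 1.8774, 0.6752, 0.7847, -0.8154], 'tool_pos': [0.5334, 0.1993, 0.0227], 'orientation': [-2.0676, -2.3647, 0.0007], 'contact_force': [-0.2117, 0.4887, -0.3294], 'finger_gap': 0.0202}
```

View pics/w12c.png

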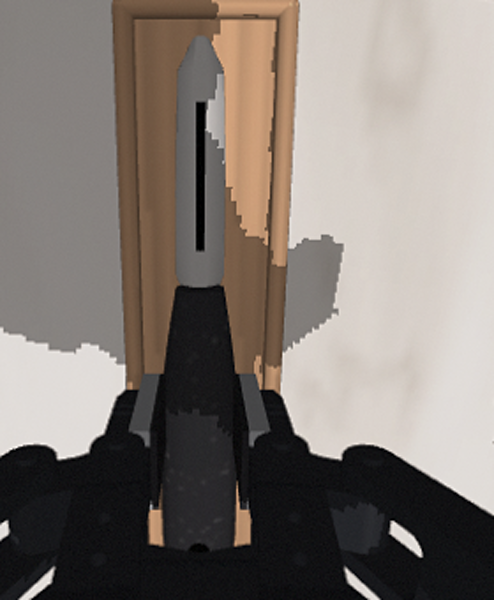

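Call:
step_arm --steps '[0,0,0,0.001,-0.001,-0.006,0.015,0,0,0,0,0,-0.005,0.015,0,0,0,0,0,0,0.015,0,0,0,0,0,0,0.015]'

```text
clock: 25.42
tool_pos: [0.5351, 0.1982, 0.0118]
orientation: [-2.069, -2.364, -0.0]
contact_force: [0.4, -0.2, -0.0]
finger_gap: 0.0203
```

Run:
```python
from h import *
st(); snap('wrist','w13'); s=load('w13')
cv2.imwrite('pics/w13c.png',cv2.resize(s['im'][20:360,140:420,::-1],(494,600),interpolation=cv2.INTER_CUBIC))
```

```text
{'clock': 25.425, 'joints': [0.1299, 0.7559, -0.7015, 1.8768, 0.6901, 0.7686, -0.8238], 'tool_pos': [0.5351, 0.1982, 0.0118], 'orientation': [-2.0687, -2.3641, -0.0001], 'contact_force': [0.4442, -0.2121, -0.044], 'finger_gap': 0.0203}
```

View pics/w13c.png

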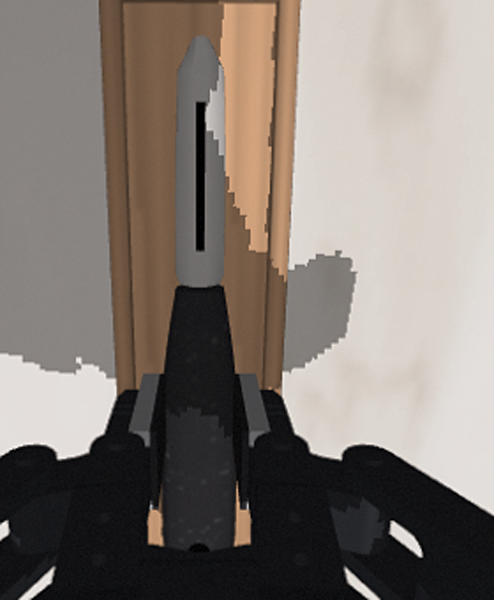

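Well centred and about 1 mm off the floor, so I'll release.

Call:
step_arm --steps '[0,0,0,0,0,-0.0005,0.015,0,0,0,0,0,0,0.05,0,0,0,0,0,0,0.05,0,0,0,0,0,0,0.05,0,0,0,0,0,0.02,0.05,0,0,0,0,0,0.04,0.05,0,0,0,0,0,0.05,0.05,0,0,0,-0.03,0,0,0.05,0,0,0,-0.04,-0.02,0,0.05,0,0,0,-0.035,-0.04,0,0.05,0,0,0,0,-0.05,0,0.05,0,0,0,0,0,0,0.05]'

```text
clock: 26.98
tool_pos: [0.43, 0.0835, 0.122]
orientation: [2.075, 2.355, -0.004]
contact_force: [1.2, 0.0, 0.5]
finger_gap: 0.05
```

Run:
```python
from h import *
st(); snap('wrist','w14'); snap('top','t14'); snap('scene','s14'); s=load('t14')
cv2.imwrite('pics/t14c.png',cv2.resize(s['im'][130:250,100:360,::-1],(780,360),interpolation=cv2.INTER_CUBIC))
P=cloud(s).reshape(-1,3)
for c,z0,z1 in(((.54,-.11),.066,.085),((.54,-.28),.095,.12)):
    q=P[(P[:,2]>z0)&(P[:,2]<z1)&(np.hypot(P[:,0]-c[0],P[:,1]-c[1])<.05)];print(len(q),((q.max(0)+q.min(0))/2).round(4),q.mean(0).round(4))
```

```text
{'clock': 26.975, 'joints': [0.5343, 0.3957, -0.9181, 2.145, 0.4458, 0.8006, -0.5396], 'tool_pos': [0.43, 0.0835, 0.122], 'orientation': [2.0749, 2.3555, -0.004], 'contact_force': [1.18, 0.0271, 0.5059], 'finger_gap': 0.05}
393 [ 0.5407 -0.1094  0.0742] [ 0.5403 -0.1093  0.0731]
223 [ 0.5414 -0.2786  0.1061] [ 0.5413 -0.2785  0.1081]
```

View pics/t14c.png

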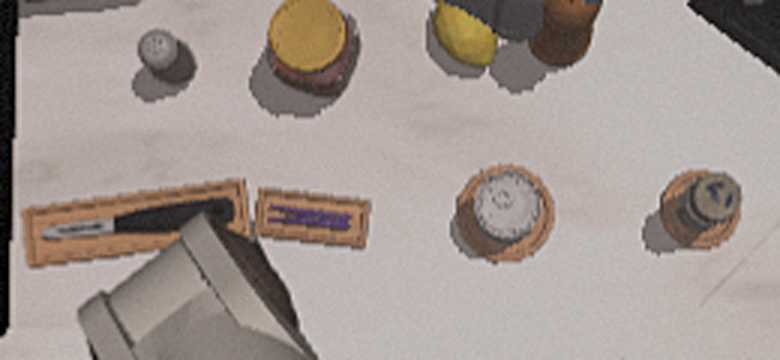

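View pics/s14.png

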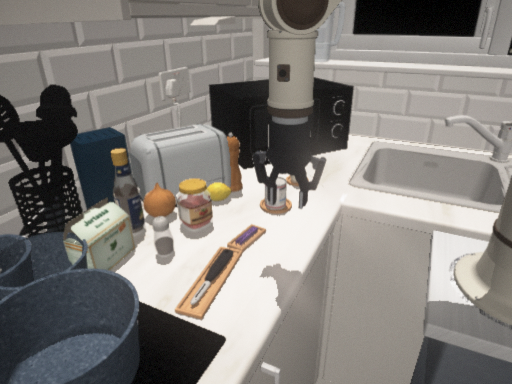

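View pics/w14.png

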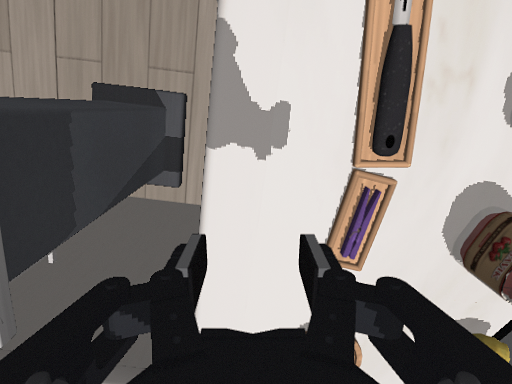

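Run:
```python
from h import *
s=load('t14')
a=onplane(s,[[100+42.5/3-.3,130+234/3-.3]],.009)[0];b=onplane(s,[[100+236/3-.3,130+207/3-.3]],.015)[0]
c=(a+b)/2; r=np.array([.5318,.217]); ax=np.array([-.127,.992]); d=c[:2]-r
print(a,b,np.linalg.norm(a-b),c,'along',d@ax,'across',d@[ax[1],-ax[0]])
w=load('w14'); C=cloud(w); print('handle z',np.median(C[60:130,392:398,2]),'clip', np.median(C[205:225,358:362,2]),'tray floor',np.median(C[60:120,374:378,2]))
```

```text
[0.52221491 0.29871476 0.009     ] [0.54428931 0.12796964 0.015     ] 0.17227065121921886 [0.53325211 0.2133422  0.012     ] along -0.003812954264620572 across 0.0009759514184098339
handle z 0.01942756358086608 clip 0.015287002982306376 tray floor 0.004759292018628366
```

```bash
python3 -c "
from h import *
env.finish_job(); st()"
```

```text
the job is handed in; nothing more can be done
the job is handed in; nothing more can be done
```

The tin, jar, clip and peeler are each in their matching beech rest and released. I handed the job in at about 27 s with the arm clear of everything.

Last checks from the camera images and depth, accurate to roughly 2–3 mm:

| Item | Position | Height and lie |
|---|---|---|
| Tin | about 3 mm from the centre of the larger round rest | upright; top at about 0.073 to 0.074 m, so on the floor |
| Spice jar | about 4 mm from the centre of the smaller round rest | upright; top at about 0.108 m, so on the floor |
| Peeler | about 4 mm along and 1 mm across from the centre of the long rest | flat on the floor, lined up with the rest |
| Bag clip | looks centred and inside the rim of the short rest (judged by eye) | top at about 15 mm; the clip is 12 mm high on a 4 mm floor |

- **Salt shaker and jam jar:** they look unmoved in the final pictures, but I did not measure them.
- **Grips:** the fingers closed to 20 mm on the peeler handle and 14 mm on the clip, against the listed 25 and 15 mm. Both held without visible slipping.
- **Checks:** none failed. `finish_job` gives no verdict, so the result is my own reading of the images.

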